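# Set the valves of a vacuum filtration manifold

### The arm

A 7-joint arm with a two-finger parallel gripper is mounted at the origin on the work surface. World frame = base frame: x ahead of the robot, y to its left, z up, the work surface at z = 0. Lengths are in mm, angles in rad, forces in N, time in s.
With the tool pointing down it reaches from about 400 to 850 mm from the base axis. Payload 6.9 kg.
Tool frame: the origin (TCP) lies on the centre line of the jaws, within the pads' length; the fingertips stand 8 mm ahead of it and the grasp point (between the pads) lies 11 mm behind it; z points along the fingers, y is the direction in which the jaws open and shut (so a half turn about z gives the same grasp; the last joint's range is limited). The gripper opens to 85 mm and grips with 20 to 120 N. Pads are 22 mm wide; open, the fingers measure 114 mm over their backs; the gripper's body (76 mm by 85 mm) begins 54 mm behind the grasp point. The pads swing forward as they close: fully open they stand 13 mm farther back than shut.
Start: joints at [-1.171, 0.507, -0.238, 1.5, 0.126, 1.149, -0.155], TCP at [181.014, 598.202, 239.275] pointing down, gripper open.
Joint ranges: [-3.08, 3.08], [-0.24, 2.05], [-1.43, 1.35], [0, 2.5], [-1.52, 4.66], [0.17, 1.96], [-2.89, 2.89]. Speed limits (rad/s): [2.39, 2.39, 3.14, 3.14, 3.14, 3.14, 3.14].

### API

Orientations are given as [roll, pitch, yaw] about the fixed x, y, z axes, in that order (R = Rz(yaw) Ry(pitch) Rx(roll)).
In Python, from plant import telemetry, read_camera, get_calibration, sign_off gives the robot as it stands. The module is installed in compiled form; this text tells all that it offers.
- The arm moves only by the tool drive_tool, never from a script. Its argument "deltas" is a list of rows, each a list of 5 numbers: the shift along the world's x, y, z in cm, then the turn about the world's z in degrees, then the finger opening in cm, from 0 to 8.54. In form: [[dx, dy, dz, roll, claw], ...]. A call has 1 to 20 rows; each row shifts and turns the commanded pose from where the row before left it; what a row does not reach is not made up. A row lasts 1/10 s, in which the tool goes at most 50 mm and 8.59 degrees, less where a joint would pass 70% of its speed; a pose out of reach is approached as far as the arm can. A call is refused whole if a number of a shift passes 5 or a number of a turn 8.59, either way. A call with a gripper value outside its range is refused whole. The fingers move at their own pace and stop on an object; the grip force is fixed at half the most. Time passes only in rows, so rows that do not move let the fingers close. It gives the time, the measured TCP pose, the force and the opening at its end, in the units of the state.
- telemetry.read_state(): the state, without advancing time (a new reading comes with each control period).
- read_camera(name): name is "scene" or "top"; returns the picture (420x560x3 uint8, blue, green, red); there is no depth.
- get_calibration(name): a dict with "intrinsics" (3x3 intrinsics, pixels), "world_to_cam" (4x4, takes a point from world to camera coordinates). Camera axes: x right, y down, z forward; pixel columns grow to the right and rows downward; lengths in mm; the calibration is good to about 2 mm. A picture is of the moment at which its call begins. get_calibration takes no time and is no camera call.
- sign_off(): hands the job in, once; it reports no verdict.
The state is a dict: "time": time; "q": joint angles; "joint_velocities": joint speeds; "joint_efforts": joint torques, N m; "tcp_pos": TCP position; "tool_rot": TCP orientation; "wrist_force": force on the tool from outside, world axes, zero at the start; "ft_torque": the same for the moment, N m; "gripper_width": finger opening in mm.
Only numpy, scipy, OpenCV 4.12 (cv2) and the standard library are available. Lean on these libraries where they do the work, as an engineer would, in place of code of your own. Each camera call takes 0.05 s, during which the arm holds its last target.

### The job

Get the vacuum manifold ready to filter: shut the lever valve of the station whose filter bed is bare, so it stops sucking air, and fully open the valves of the two stations that have a funnel on them. Push each lever round to its stop with a fingertip (across its branch pipe is shut, in line with it is open); leave the funnels standing where they are, lift nothing and do not disturb the other things on the bench.

Things in the scene. Friction and masses are not known exactly. Their poses are not given: they have to be found in the camera images.
- station_a: Filtration station (fixed) with funnel_a on it. Steel branch pipe (50 mm up), ball valve and a round filter support 68 mm wide, top 85 mm above the bench, with a white filter bed. Origin: on the bench under the vertical valve stem; x axis along the branch pipe from the filter support (centre at x = -140 mm) to the header pipe (axis at x = +75 mm, top 71 mm up); z up.
- valve_a (a joint): lever angle of station_a's valve (rad): 0 = shut, lever square across the branch pipe along the station's -y; 1.571 = open, lever in line with it along the station's +x, over the header. Grows anticlockwise seen from above. Firm stops at both ends; it stays where it is left (friction 0.2 N m, about 3 N at the sleeve).
- valve_a_sleeve (a point): middle of the grey sleeve on station_a's lever, 63 mm from the stem axis, 98 mm above the bench. Sleeve: 58 mm long (34 to 92 mm from the stem axis), 18 mm wide, 14 mm high (91 to 105 mm above the bench). Fingertips 80 mm or more above the bench clear the pipework under it.
- station_b: Filtration station (fixed) with funnel_b on it. Steel branch pipe (50 mm up), ball valve and a round filter support 68 mm wide, top 85 mm above the bench, with a white filter bed. Origin: on the bench under the vertical valve stem; x axis along the branch pipe from the filter support (centre at x = -140 mm) to the header pipe (axis at x = +75 mm, top 71 mm up); z up.
- valve_b (a joint): lever angle of station_b's valve (rad): 0 = shut, lever square across the branch pipe along the station's -y; 1.571 = open, lever in line with it along the station's +x, over the header. Grows anticlockwise seen from above. Firm stops at both ends; it stays where it is left (friction 0.2 N m, about 3 N at the sleeve).
- valve_b_sleeve (a point): middle of the grey sleeve on station_b's lever, 63 mm from the stem axis, 98 mm above the bench. Sleeve: 58 mm long (34 to 92 mm from the stem axis), 18 mm wide, 14 mm high (91 to 105 mm above the bench). Fingertips 80 mm or more above the bench clear the pipework under it.
- station_c: Filtration station (fixed) without a funnel, its filter bed bare. Steel branch pipe (50 mm up), ball valve and a round filter support 68 mm wide, top 85 mm above the bench, with a white filter bed. Origin: on the bench under the vertical valve stem; x axis along the branch pipe from the filter support (centre at x = -140 mm) to the header pipe (axis at x = +75 mm, top 71 mm up); z up.
- valve_c (a joint): lever angle of station_c's valve (rad): 0 = shut, lever square across the branch pipe along the station's -y; 1.571 = open, lever in line with it along the station's +x, over the header. Grows anticlockwise seen from above. Firm stops at both ends; it stays where it is left (friction 0.2 N m, about 3 N at the sleeve).
- valve_c_sleeve (a point): middle of the grey sleeve on station_c's lever, 63 mm from the stem axis, 98 mm above the bench. Sleeve: 58 mm long (34 to 92 mm from the stem axis), 18 mm wide, 14 mm high (91 to 105 mm above the bench). Fingertips 80 mm or more above the bench clear the pipework under it.
- funnel_a: metal filter funnel, an open tube 66 mm wide at its foot and 76 mm at its rim, 75 mm high, standing loose on the filter support of station a (rim 160 mm above the bench). Origin: centre of its underside. It stays where it stands.
- funnel_b: metal filter funnel, an open tube 66 mm wide at its foot and 76 mm at its rim, 75 mm high, standing loose on the filter support of station b (rim 160 mm above the bench). Origin: centre of its underside. It stays where it stands.
- sample_bottle: small amber sample bottle, 36 mm wide, 70 mm high, standing between two filter supports; a bystander to leave alone. Origin: centre of its underside.
- culture_dish: round culture dish with lid, 60 mm wide, 16 mm high, between two filter supports; a bystander to leave alone. Origin: centre of its underside.
- forceps: steel forceps lying flat, about 130 mm long, 6 mm high, beyond the header pipe; a bystander to leave alone. Origin: centre of its underside.
- membrane_box: flat white box of filter membranes, 73 x 73 mm, 30 mm high, beyond the header pipe; a bystander to leave alone. Origin: centre of its underside.
- spray_bottle: white spray bottle with yellow trigger head, 72 mm wide, 214 mm high, at the right; a bystander to leave alone. Origin: centre of its underside.
- beaker: glass beaker, 72 mm wide, 95 mm high, at the left; a bystander to leave alone. Origin: centre of its underside.
- tube_rack: green rack of capped tubes, 100 x 190 mm, 112 mm high, at the right; a bystander to leave alone. Origin: centre of its underside.
Not all that is in view belongs to the job. Leave any red look-alike of the funnel_b alone.

How it is judged:
By the outcome, as a careful person would: the job done as asked, in the order asked, and still so for the second after the job is handed in, with the robot touching nothing.
It also fails if it takes over 67 s, if anything falls off the work surface, if the arm or the gripper's body presses on something with over 40 N, if the wrist force passes 120 N, or if a joint passes its speed limit or range.

## Working session

There is one attempt and no reset: what is moved stays moved. The work goes in short steps, Python scripts to look and compute and a tool call to move; the robot and the scene stay as the last step left them, time stands still between calls to the robot, and variables do not carry over. Pictures are saved under pics/ and viewed, and the job is handed in when it is done.

Besides the shell and the picture viewer there is one more tool, called after "Request:" as name([rows], argument=value, ...), one row to a line, values as JSON. drive_tool: Moves the arm, as the interface text tells. Its arguments: {"type":"object","properties":{"deltas":{"type":"array","items":{"type":"array","items":{"type":"number"}}}},"required":["deltas"]}

```bash
mkdir -p pics
python3 - <<'E'
from plant import telemetry, read_camera, get_calibration
import cv2
for n in ("scene","top"):
    im=read_camera(n); cv2.imwrite(f"pics/{n}0.png",im); cv2.imwrite(f"pics/{n}0x.png",cv2.resize(im,(800,600),interpolation=cv2.INTER_CUBIC))
    c=get_calibration(n); print(n,c)
s=telemetry.read_state();print(s)
E
```

```text
scene {'intrinsics': array([[480.29057698,   0.        , 276.1315565 ],
       [  0.        , 480.29057698, 216.94831036],
       [  0.        ,   0.        ,   1.        ]]), 'world_to_cam': array([[ 6.24529730e-01,  7.80975483e-01, -6.31760001e-03,
        -3.29707834e+02],
       [ 6.02858718e-01, -4.87204490e-01, -6.31817340e-01,
        -2.53321172e+02],
       [-4.96511815e-01,  3.90780092e-01, -7.75091567e-01,
         1.88674584e+03],
       [ 0.00000000e+00,  0.00000000e+00,  0.00000000e+00,
         1.00000000e+00]])}
top {'intrinsics': array([[534.13761669,   0.        , 269.25791   ],
       [  0.        , 534.13761669, 218.88038393],
       [  0.        ,   0.        ,   1.        ]]), 'world_to_cam': array([[-1.58412832e-03, -9.99996824e-01, -1.96033735e-03,
         3.99714763e+01],
       [-9.95292615e-01,  1.76663229e-03, -9.68993747e-02,
         5.00408421e+02],
       [ 9.69025302e-02,  1.79760824e-03, -9.95292253e-01,
         1.56315447e+03],
       [ 0.00000000e+00,  0.00000000e+00,  0.00000000e+00,
         1.00000000e+00]])}
{'time': 0.1, 'q': array([-1.17146999,  0.50826782, -0.23755681,  1.50100989,  0.12570031,
        1.14890815, -0.15478691]), 'joint_velocities': array([ 0.00077351, -0.00290608, -0.00128706, -0.00270534,  0.00132048,
       -0.00094547, -0.00159228]), 'joint_efforts': array([-4.78335132e-03, -6.21832108e+01, -2.19481945e+00, -2.50202644e+01,
        1.24526941e-02,  7.79136055e-03, -7.87218823e-06]), 'tcp_pos': array([180.94300669, 597.78639229, 238.51667216]), 'tool_rot': array([-3.13998919e+00,  1.45584181e-05,  2.84781076e+00]), 'wrist_force': array([-0.2232263 , -0.69184779,  0.15047196]), 'ft_torque': array([ 0.02566062,  0.01535749, -0.01395777]), 'gripper_width': 85.1417143279385}
```

View pics/top0x.png

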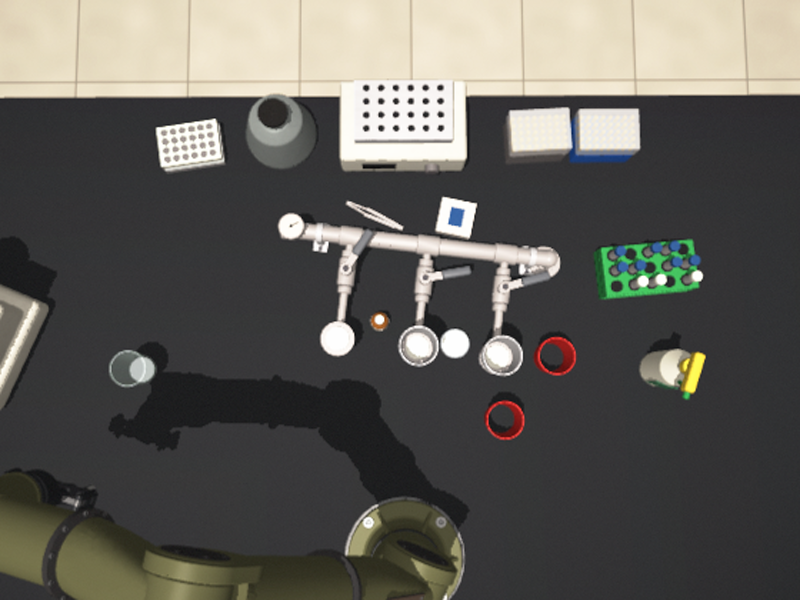

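View pics/scene0x.png

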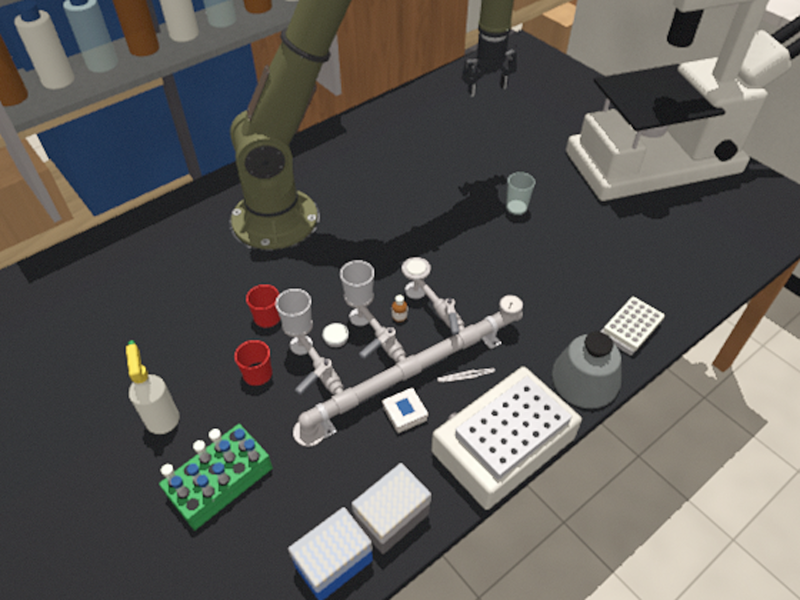

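```bash
cat > h.py <<'E'
import numpy as np, cv2
from plant import telemetry, read_camera, get_calibration
def ray(n,uv,z):
    c=get_calibration(n);K=c["intrinsics"];T=c["world_to_cam"];R=T[:3,:3];t=T[:3,3]
    o=-R.T@t; d=R.T@np.linalg.inv(K)@np.array([uv[0],uv[1],1.]); return o+d*(z-o[2])/d[2]
def proj(n,p):
    c=get_calibration(n);q=c["world_to_cam"]@np.append(p,1.);w=c["intrinsics"]@q[:3];return w[:2]/w[2]
E
python3 - <<'E'
from h import *
im=cv2.imread("pics/top0.png")
cr=im[120:280,180:420]; cv2.imwrite("pics/crop0.png",cv2.resize(cr,None,fx=3.3,fy=3.3,interpolation=cv2.INTER_CUBIC))
print(im[186:196:3,310:330:3].tolist())
g=im.astype(int).mean(2); sat=im.astype(int).max(2)-im.min(2)
m=((g>60)&(g<135)&(sat<25)).astype(np.uint8)
m[:150]=0;m[225:]=0;m[:,:220]=0;m[:,400:]=0
m=cv2.morphologyEx(m,cv2.MORPH_OPEN,np.ones((3,3),np.uint8))
n,l,st,ce=cv2.connectedComponentsWithStats(m)
for i in range(1,n):
    if st[i,4]<25: continue
    ys,xs=np.where(l==i); r=cv2.minAreaRect(np.c_[xs,ys].astype(np.float32))
    print(st[i],r,ray("top",ce[i],105)[:2])
cv2.imwrite("pics/m0.png",cv2.resize(m[120:280,180:420]*255,None,fx=3.3,fy=3.3,interpolation=0))
E
```

```text
[[[56, 55, 55], [43, 40, 40], [39, 37, 36], [30, 28, 27], [34, 33, 32], [73, 71, 70], [89, 87, 87]], [[98, 96, 95], [119, 117, 116], [132, 129, 128], [139, 135, 136], [144, 142, 141], [148, 143, 145], [139, 137, 137]], [[136, 133, 132], [174, 172, 174], [162, 161, 162], [153, 150, 150], [130, 127, 128], [103, 100, 101], [77, 75, 75]], [[76, 75, 76], [65, 64, 63], [53, 52, 52], [55, 53, 53], [56, 54, 55], [56, 54, 55], [55, 53, 54]]]
[373 189  10   5  33] ((377.4615478515625, 190.80767822265625), (3.3339743614196777, 9.60969066619873), 78.69007110595703) [ 571.71263016 -268.2490899 ]
```

View pics/crop0.png

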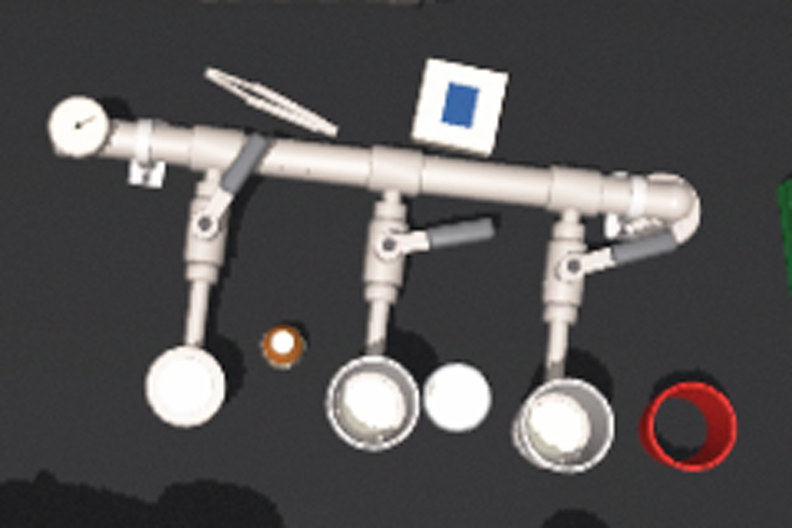

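View pics/m0.png

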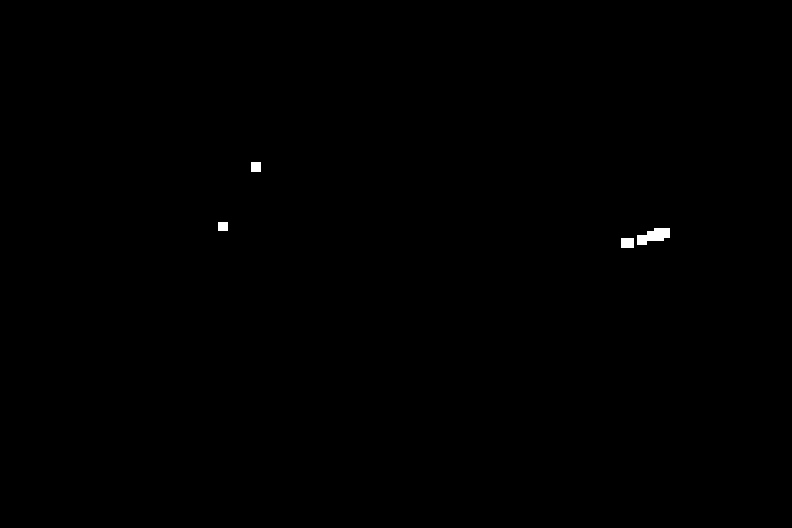

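The crop shows three stems, at crop pixels (204,223), (388,243) and (571,266). Their lever tips are at (262,140), (493,229) and (674,240), and the bare bed is at (186,386). I'll convert these to positions.

```bash
python3 - <<'E'
from h import *
f=lambda u,v,z:ray("top",(180+u/3.3,120+v/3.3),z)[:2]
bed=f(186,386,85)
for n,s,e in (("C",(204,223),(262,140)),("M",(388,243),(493,229)),("R",(571,266),(674,240))):
    S=f(*s,105);E=f(*e,100);d=E-S;print(n,S.round(),E.round(),np.hypot(*d).round(),np.degrees(np.arctan2(d[1],d[0])).round(1), "scene px",(proj("scene",[*S,105])*[800/560,600/420]).round(), (proj("scene",[*E,100])*[800/560,600/420]).round())
S=f(204,223,105);d=S-bed;print("bed",bed,np.hypot(*d),np.degrees(np.arctan2(d[1],d[0])))
a=f(110,135,71);b=f(650,195,71);d=b-a;print("header dir",a,b,np.degrees(np.arctan2(d[1],d[0])))
for n,p in (("fM",(372,403)),("fR",(564,425))): print(n,f(*p,160))
print("bottle",f(284,343,70),"box",f(458,105,30),"forceps",f(208,70,5),f(335,132,5),"gauge",f(78,125,100), "red",f(690,427,75))
E
python3 - <<'E'
import cv2
im=cv2.imread('pics/scene0.png')[170:330,190:390]
cv2.imwrite('pics/scrop0.png',cv2.resize(im,(750,600),interpolation=cv2.INTER_CUBIC))
E
```

```text
C [582. 117.] [655.  67.] 89.0 -34.1 scene px [449. 299.] [454. 331.]
M [564. -41.] [ 577. -132.] 92.0 -82.0 scene px [390. 328.] [360. 355.]
R [ 544. -198.] [ 567. -288.] 93.0 -75.6 scene px [326. 359.] [297. 390.]
bed [442.95671841 132.81682615] 139.96144483910018 -6.61825859195049
header dir [666.04828061 201.83798077] [ 611.48023194 -273.95538023] -96.54258368661326
fM [423.98601439 -24.50321952]
fR [ 405.70283958 -181.55421337]
bottle [481.38889501  48.29144656] box [ 701.6308619  -109.66624468] forceps [740.66040818 118.83420386] [682.19052236   1.60731847] gauge [668.87056138 226.54337238] red [ 407.26498576 -303.49770166]
```

View pics/scrop0.png

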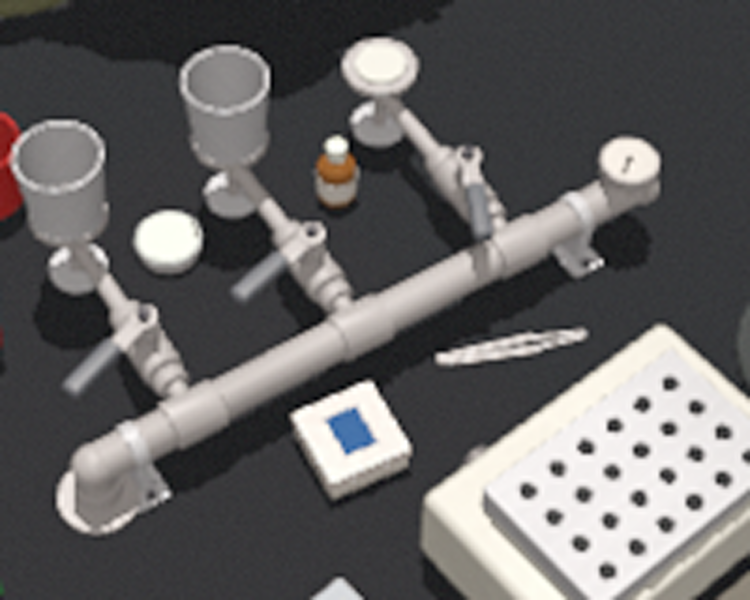

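Geometry checks out: bed to stem measures 140 mm, lever tips are about 92 mm out, and the scene view agrees. The pipe heading is -6.6°, so valve C (bare bed) is at about 62°, and the middle and right valves (funnels) are at about 15° and 21°. I'll shut C first, so I'm moving above it with the jaws closed.

Request:
drive_tool([
  [1, -1, 0, 0, 0],
  [2.4, -2.4, 0, 0, 0],
  [2.5, -2.5, 0, 0, 0],
  [2.5, -2.5, 0, 0, 0],
  [2.5, -2.5, 0, 0, 0],
  [2.5, -2.5, 0, 0, 0],
  [2.5, -2.5, 0, 0, 0],
  [2.5, -2.5, 0, 0, 0],
  [2.5, -2.5, 0, 0, 0],
  [2.5, -2.5, 0, 0, 0],
  [2.5, -2.5, 0, 0, 0],
  [2.5, -2.5, 0, 0, 0],
  [2.5, -2.5, 0, 0, 0],
  [2.5, -2.5, 0, 0, 0],
  [2.5, -2.5, 0, 0, 0],
  [2.5, -2.5, 0, 0, 0],
  [2.5, -2.5, 0, 0, 0],
  [2.5, -2.5, 0, 0, 0],
  [2.5, -2.5, 0, 0, 0],
  [2, -2, 0, 0, 0],
])

```text
time: 2.1
tcp_pos: [661.0, 115.5, 239.0]
tool_rot: [-3.14, 0.0, 2.845]
wrist_force: [0.4, -0.5, 0.4]
gripper_width: -0.4
```

Request:
drive_tool([
  [0, 0, -2, 0, 0],
  [0, 0, -3, 0, 0],
  [0, 0, -3, 0, 0],
  [0, 0, -3, 0, 0],
  [0, 0, -2, 0, 0],
  [0, 0, -1.2, 0, 0],
  [0, 0, 0, 0, 0],
])

```text
time: 2.8
tcp_pos: [658.9, 118.1, 95.6]
tool_rot: [-3.14, -0.003, 2.847]
wrist_force: [-0.1, -0.0, 1.1]
gripper_width: 0.1
```

```bash
cat > path.py <<'E'
from h import *
import sys
def path(S,h0,h1,side,yaw,r=65,n=12):
    # centre of fingertip block touching lever; side=+1 anticlockwise side
    out=[]
    for hd in np.linspace(h0,h1,n):
        a=np.radians(hd);u=np.array([np.cos(a),np.sin(a)]);nn=np.array([-u[1],u[0]])*side
        x=np.array([np.cos(yaw),np.sin(yaw)]);y=np.array([-x[1],x[0]])
        hh=11*abs(nn@x)+14.5*abs(nn@y)
        out.append(S+r*u+(9+hh)*nn)
    return np.array(out)
E
python3 - <<'E'
from path import *
s=telemetry.read_state();print(s["tcp_pos"],s["wrist_force"])
p=path(np.array([582,117.]),-34,-96.6,1,2.845)
print(p.round());print(np.diff(p,axis=0).round(1))
im=read_camera("top");cv2.imwrite("pics/t1.png",cv2.resize(im[100:310,140:420],(800,600),interpolation=cv2.INTER_CUBIC))
E
```

```text
[658.92854464 118.05864269  95.57419024] [-0.08086445 -0.04916005  1.09187017]
[[650. 102.]
 [649.  96.]
 [647.  90.]
 [644.  84.]
 [640.  78.]
 [636.  72.]
 [631.  67.]
 [625.  62.]
 [619.  58.]
 [612.  54.]
 [605.  52.]
 [597.  50.]]
[[-1.5 -6.3]
 [-2.2 -6.3]
 [-2.9 -6.2]
 [-3.6 -6. ]
 [-4.4 -5.7]
 [-5.1 -5.3]
 [-5.7 -4.8]
 [-6.4 -4.1]
 [-6.9 -3.4]
 [-7.4 -2.6]
 [-7.7 -1.8]]
```

View pics/t1.png

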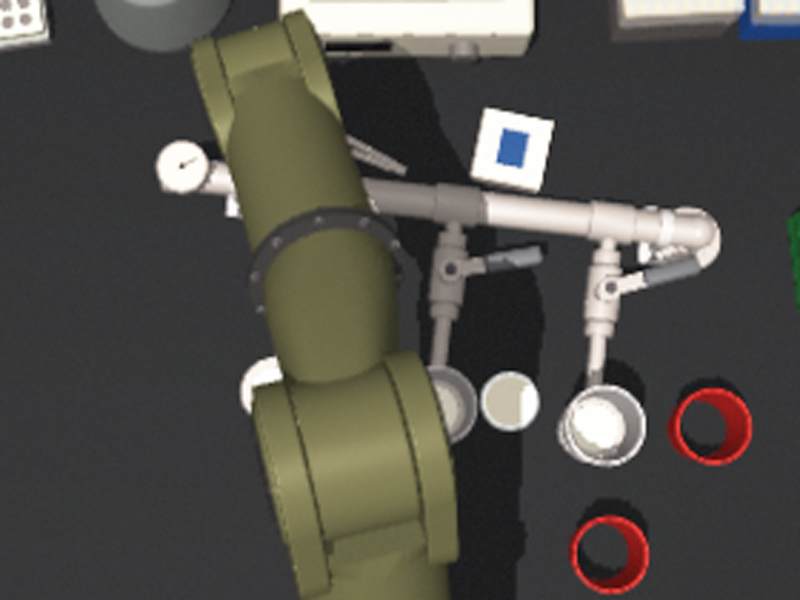

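The arm hides station C in this view; the middle and right levers and all the bystanders are unmoved. Pushing C now.

Request:
drive_tool([
  [-0.5, -0.8, 0, 0, 0],
  [-0.5, -0.9, 0, 0, 0],
  [-0.2, -0.6, 0, 0, 0],
  [-0.2, -0.6, 0, 0, 0],
  [-0.3, -0.6, 0, 0, 0],
  [-0.4, -0.6, 0, 0, 0],
  [-0.4, -0.6, 0, 0, 0],
  [-0.5, -0.5, 0, 0, 0],
  [-0.6, -0.5, 0, 0, 0],
  [-0.6, -0.4, 0, 0, 0],
  [-0.7, -0.4, 0, 0, 0],
  [-0.7, -0.2, 0, 0, 0],
])

```text
time: 4.05
tcp_pos: [603.7, 51.4, 97.3]
tool_rot: [-3.141, 0.001, 2.847]
wrist_force: [3.0, 3.2, -0.2]
gripper_width: 0.2
```

Contact force is about 4 N, as expected for the lever friction. I'll keep pushing in small steps until it hits the stop.

Request:
drive_tool([
  [-0.5, -0.1, 0, 0, 0],
  [-0.4, 0, 0, 0, 0],
  [-0.3, 0, 0, 0, 0],
  [0, 0, 0, 0, 0],
])

```text
time: 4.45
tcp_pos: [596.4, 50.6, 98.0]
tool_rot: [3.139, 0.009, 2.847]
wrist_force: [14.9, 0.2, -8.7]
gripper_width: -0.3
```

Request:
drive_tool([
  [-0.3, 0, 0, 0, 0],
  [0, 0, 0, 0, 0],
])

```text
time: 4.65
tcp_pos: [596.1, 50.7, 98.3]
tool_rot: [3.137, 0.014, 2.847]
wrist_force: [22.7, 0.1, -12.9]
gripper_width: -0.0
```

C has stalled at its stop: force climbing with no motion, at the predicted position. Backing off and lifting.

Request:
drive_tool([
  [1, 0, 0, 0, 0],
  [2, 0, 0, 0, 0],
  [0.5, 0, 2, 0, 0],
  [0, 0, 4, 0, 0],
  [0, 0, 4, 0, 0],
  [0, 0, 2, 0, 0],
])

```text
time: 5.25
tcp_pos: [623.9, 50.6, 220.3]
tool_rot: [-3.141, 0.001, 2.847]
wrist_force: [-0.2, -0.6, -0.7]
gripper_width: -0.4
```

Run:
```python
from path import *
for S,h0 in (((564,-41.),-82),((544,-198.),-75.6)):
    p=path(np.array(S),h0,-6.6,-1,2.847,n=14)
    print(p.round().tolist());print((np.diff(p,axis=0)/10).round(2).tolist())
print(telemetry.read_state()["tcp_pos"])
```

```text
[[548.0, -109.0], [554.0, -110.0], [561.0, -111.0], [568.0, -111.0], [574.0, -111.0], [581.0, -109.0], [588.0, -107.0], [595.0, -104.0], [602.0, -100.0], [608.0, -96.0], [613.0, -90.0], [618.0, -84.0], [622.0, -79.0], [626.0, -74.0]]
[[0.62, -0.14], [0.65, -0.08], [0.67, -0.01], [0.69, 0.06], [0.69, 0.14], [0.69, 0.22], [0.68, 0.3], [0.65, 0.39], [0.61, 0.47], [0.56, 0.55], [0.5, 0.62], [0.39, 0.52], [0.34, 0.52]]
[[535.0, -267.0], [541.0, -268.0], [547.0, -268.0], [553.0, -268.0], [560.0, -267.0], [566.0, -265.0], [572.0, -262.0], [578.0, -259.0], [584.0, -255.0], [590.0, -251.0], [595.0, -246.0], [599.0, -240.0], [603.0, -235.0], [606.0, -231.0]]
[[0.59, -0.07], [0.61, -0.01], [0.63, 0.05], [0.63, 0.11], [0.63, 0.18], [0.62, 0.25], [0.61, 0.32], [0.58, 0.39], [0.54, 0.46], [0.5, 0.52], [0.45, 0.58], [0.35, 0.45], [0.31, 0.48]]
[623.90218201  50.59801847 220.32896004]
```

Request:
drive_tool([
  [-1.1, -1.9, 0, 0, 0],
  [-2, -3, 0, 0, 0],
  [-2, -3, 0, 0, 0],
  [-2, -3, 0, 0, 0],
  [-2, -3, 0, 0, 0],
  [-1, -2, 0, 0, 0],
  [0, 0, -2, 0, 0],
  [0, 0, -4, 0, 0],
  [0, 0, -3, 0, 0],
  [0, 0, -2, 0, 0],
  [0, 0, -1.3, 0, 0],
  [0, 0, 0, 0, 0],
])

```text
time: 6.45
tcp_pos: [520.4, -107.9, 92.3]
tool_rot: [-3.14, -0.006, 2.848]
wrist_force: [-0.3, -0.1, 0.4]
gripper_width: 0.3
```

Run:
```python
from h import *
s=telemetry.read_state();print(s["tcp_pos"],s["wrist_force"])
for n in ("top","scene"):
    im=read_camera(n);c=im[100:310,140:420] if n=="top" else im[150:330,170:410]
    cv2.imwrite(f"pics/{n}2.png",cv2.resize(c,(800,600),interpolation=cv2.INTER_CUBIC))
```

```text
[ 520.43515454 -107.88915514   92.27061161] [-0.30201433 -0.05748079  0.38103083]
```

View pics/top2.png

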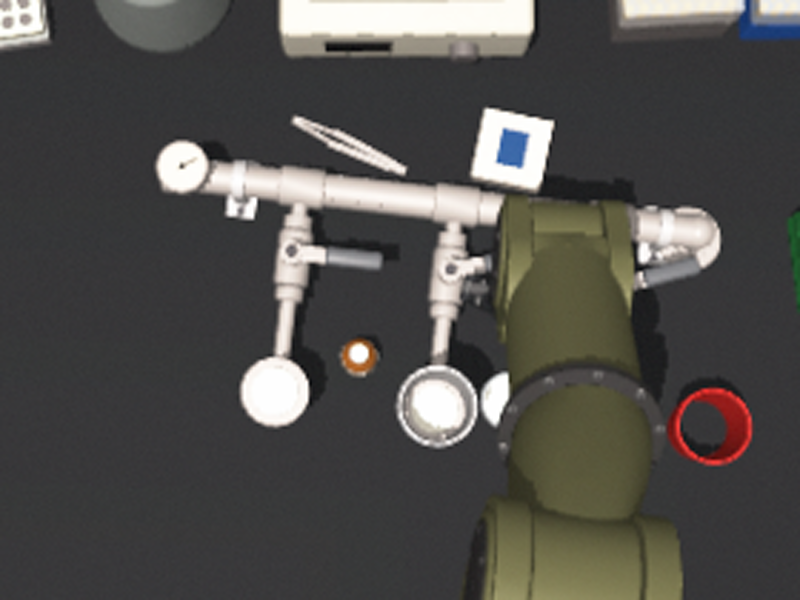

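View pics/scene2.png

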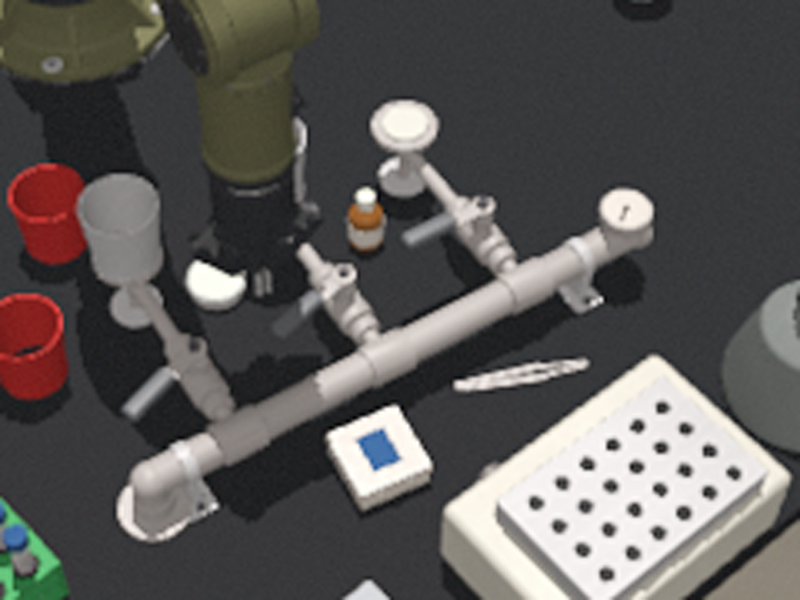

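The top view shows C's lever square across its pipe, from (291,251) to (382,262), with the funnels and bystanders unmoved. Next is the middle lever.

Request:
drive_tool([
  [0.8, 0, 0.3, 0, 0],
  [1, 0, 0, 0, 0],
  [0.8, 0, 0, 0, 0],
  [0.6, -0.1, 0, 0, 0],
  [0.7, -0.1, 0, 0, 0],
  [0.7, 0, 0, 0, 0],
  [0.7, 0.1, 0, 0, 0],
  [0.7, 0.1, 0, 0, 0],
  [0.7, 0.2, 0, 0, 0],
  [0.7, 0.3, 0, 0, 0],
  [0.6, 0.4, 0, 0, 0],
  [0.6, 0.5, 0, 0, 0],
  [0.6, 0.5, 0, 0, 0],
  [0.5, 0.6, 0, 0, 0],
  [0.4, 0.5, 0, 0, 0],
  [0.3, 0.5, 0, 0, 0],
])

```text
time: 8.15
tcp_pos: [627.4, -72.7, 97.3]
tool_rot: [-3.141, 0.0, 2.848]
wrist_force: [-2.6, -2.0, -0.1]
gripper_width: -0.1
```

Request:
drive_tool([
  [0, 0.5, 0, 0, 0],
  [0, 0.4, 0, 0, 0],
  [0, 0.3, 0, 0, 0],
  [0, 0, 0, 0, 0],
])

```text
time: 8.55
tcp_pos: [627.4, -71.2, 97.6]
tool_rot: [-3.131, 0.005, 2.84]
wrist_force: [-1.7, -24.6, -1.9]
gripper_width: -0.2
```

Stalled at its stop with 25 N against the predicted end point. Backing off, lifting and going to the right-hand lever.

Request:
drive_tool([
  [0, -1.5, 0, 0, 0],
  [0, -2, 0, 0, 0],
  [0, -0.5, 2, 0, 0],
  [0, 0, 4, 0, 0],
  [0, 0, 4, 0, 0],
  [0, 0, 2, 0, 0],
  [-1, -1.8, 0, 0, 0],
  [-2, -3, 0, 0, 0],
  [-2.5, -3, 0, 0, 0],
  [-2.5, -3, 0, 0, 0],
  [-2, -3, 0, 0, 0],
  [-2, -2, 0, 0, 0],
  [0, 0, 0, 0, 0],
])

```text
time: 9.85
tcp_pos: [505.2, -262.5, 218.0]
tool_rot: [-3.14, 0.002, 2.842]
wrist_force: [-0.2, -1.7, 0.0]
gripper_width: 0.4
```

Run:
```python
from h import *
s=telemetry.read_state();print(s["tcp_pos"],s["wrist_force"])
for n in ("top","scene"):
    im=read_camera(n);c=im[100:310,140:420] if n=="top" else im[150:330,170:410]
    cv2.imwrite(f"pics/{n}3.png",cv2.resize(c,(800,600),interpolation=cv2.INTER_CUBIC))
```

```text
[ 505.19406694 -262.53805747  218.00399445] [-0.15285826 -1.72973264  0.02053066]
```

View pics/top3.png

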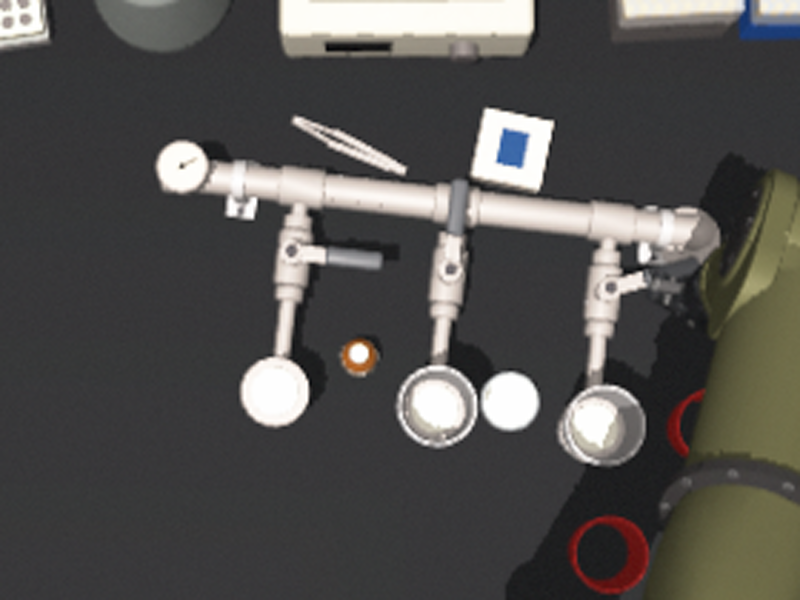

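The middle lever is now in line with its pipe, from (450,269) to (459,180). C is still square, and nothing else has moved. Now the right lever.

Request:
drive_tool([
  [0, -0.4, -2, 0, 0],
  [0, 0, -3, 0, 0],
  [0, 0, -3, 0, 0],
  [0, 0, -2, 0, 0],
  [0, 0, -1.5, 0, 0],
  [0, 0, -0.6, 0, 0],
  [0, 0, 0, 0, 0],
])

```text
time: 10.65
tcp_pos: [508.0, -261.4, 95.7]
tool_rot: [3.141, -0.0, 2.85]
wrist_force: [-0.1, 0.0, 0.4]
gripper_width: -0.3
```

Request:
drive_tool([
  [0.8, -0.2, 0, 0, 0],
  [1, -0.2, 0, 0, 0],
  [0.9, 0, 0, 0, 0],
  [0.6, -0.1, 0, 0, 0],
  [0.6, 0, 0, 0, 0],
  [0.6, 0, 0, 0, 0],
  [0.6, 0.1, 0, 0, 0],
  [0.6, 0.2, 0, 0, 0],
  [0.6, 0.2, 0, 0, 0],
  [0.6, 0.3, 0, 0, 0],
  [0.6, 0.4, 0, 0, 0],
  [0.6, 0.5, 0, 0, 0],
  [0.5, 0.5, 0, 0, 0],
  [0.5, 0.6, 0, 0, 0],
  [0.4, 0.5, 0, 0, 0],
  [0.3, 0.5, 0, 0, 0],
])

```text
time: 12.25
tcp_pos: [605.1, -230.2, 96.3]
tool_rot: [-3.14, 0.0, 2.848]
wrist_force: [-10.1, -13.9, 1.2]
gripper_width: 0.1
```

Request:
drive_tool([
  [0, 0.4, 0, 0, 0],
  [0, 0.4, 0, 0, 0],
  [0, 0, 0, 0, 0],
])

```text
time: 12.55
tcp_pos: [604.6, -230.0, 96.7]
tool_rot: [-3.132, 0.005, 2.842]
wrist_force: [-0.8, -20.3, -4.8]
gripper_width: 0.0
```

Stalled at its stop. I'll back off, lift and move clear for a final look.

Request:
drive_tool([
  [0, -1.5, 0, 0, 0],
  [0, -2, 0, 0, 0],
  [0, -0.5, 2, 0, 0],
  [0, 0, 4, 0, 0],
  [0, 0, 4, 0, 0],
  [0, 0, 4, 0, 0],
  [-1, -1.5, 0, 0, 0],
  [-1, -3, 0, 0, 0],
  [-1, -3, 0, 0, 0],
  [0, 0, 0, 0, 0],
  [0, 0, 0, 0, 0],
])

```text
time: 13.65
tcp_pos: [575.0, -337.7, 236.0]
tool_rot: [3.141, 0.001, 2.846]
wrist_force: [0.7, 0.7, 0.1]
gripper_width: 0.1
```

Run:
```python
from h import *
s=telemetry.read_state();print(s["time"],s["tcp_pos"],s["wrist_force"])
for n in ("top","scene"):
    im=read_camera(n);c=im[100:310,140:420] if n=="top" else im[150:330,170:410]
    cv2.imwrite(f"pics/{n}4.png",cv2.resize(c,(800,600),interpolation=cv2.INTER_CUBIC))
```

```text
13.65 [ 575.02507797 -337.70980351  236.04637977] [0.74110364 0.71105825 0.1499233 ]
```

View pics/top4.png

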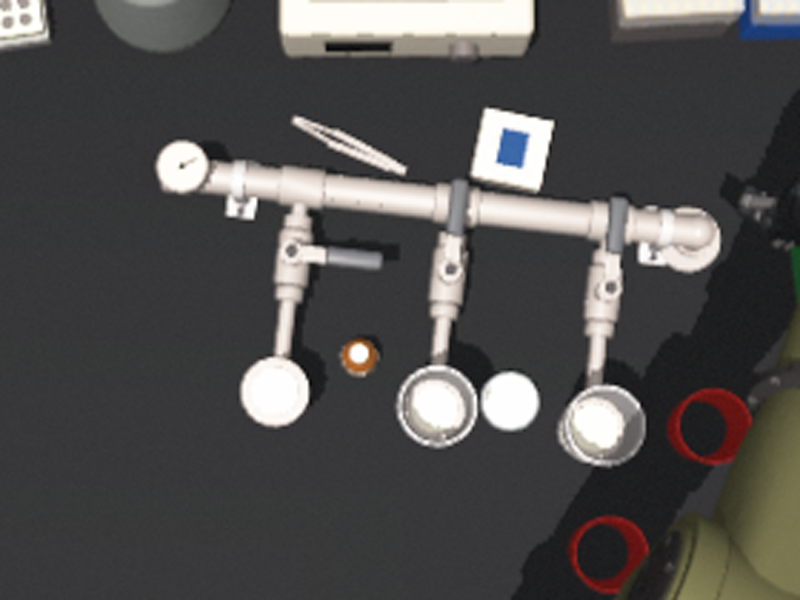

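View pics/scene4.png

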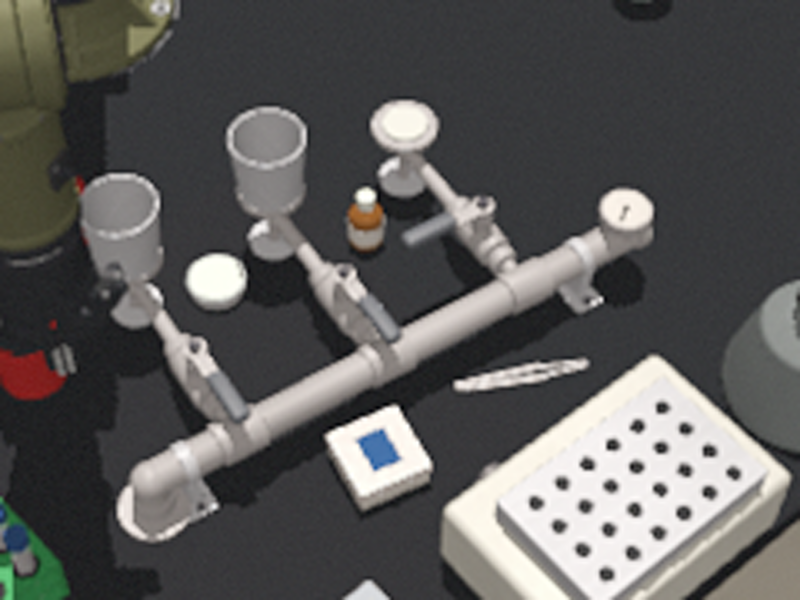

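The final views show C's lever square at (291,251)–(382,262). The middle lever (450,269)–(459,180) and right lever (609,288)–(619,199) are in line with their pipes, all within about 1° of the 6.6° pipe axis. The funnels and bystanders haven't moved and the arm is clear, so I'm handing in.

```bash
python3 -c "
from plant import sign_off
print(sign_off())"
```

```text
the job is handed in; nothing more can be done
None
```

The manifold is ready to filter: I shut the bare station's valve (C) first, then fully opened the two funnel stations' valves, middle then right. I pushed each lever with the closed fingertips until it stalled at its stop, at about 20–26 N where I predicted it would stop. That took about 13.7 s of the 67 s allowed.

- **Levers:** in the last top view, C is square across its branch pipe and the other two are in line with theirs, all within about 1° by pixel measurement. The scene view agrees.
- **Funnels and bystanders:** the funnels, sample bottle, culture dish, forceps and membrane box look unmoved in the last pictures. The red look-alikes were partly hidden by the arm. I did not re-check the beaker, spray bottle or tube rack up close, but the tool never went near the beaker or spray bottle. It stayed well above bench height when it withdrew towards the rack.
- **Hand-in:** the gripper was clear of everything, with about 1 N on the wrist. No check failed or disagreed.

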